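# Clamp a model house wall in the hinged bonding jig

## Task

Clamp the model house wall that lies in the open bonding jig: first, with the lid still open, press the jig's vacuum pump plunger right down to its stop and let it spring back, then swing the lid down onto the part, take the collared steel locking pin from the wooden stand and push it down through the holes in the lid and base until its collar bears on the lid and the lid is fully shut. The sprung bed under the part pushes the lid open again, so finish while still holding the pin in the gripper and pressing down with it, so that the pin alone keeps the lid fully shut, and do not let go. Leave the awl and everything else on the desk where it is.

Things in the scene. Friction and masses are not known exactly. Their poses are not given: they have to be found in the camera images.
- jig: The bonding jig, fixed to the desk (do not try to move it). Plywood base 110 x 160 mm, its top 40 mm above the desk; origin at desk level under the middle of the base. Jig frame: z up, the hinge along the +y edge, the pin hole near the -y edge, the vacuum pump on a foot reaching 160 mm out to -x. Nest at (0, 8) mm holds the wall part on a sprung bed.
- jig_hole (a point): Centre of the mouth of the vertical through hole (13 mm diameter) in the jig base, in the top of the base, 40 mm above the desk, at jig (0, -60) mm. The plate round it is 16 mm thick with free space below it down to the desk.
- lid_hinge (a point): Middle of the lid's hinge axis, at jig (0, 70, 40) mm; the axis runs along jig x.
- lid (a joint): Opening angle of the lid in rad: 0 = fully shut (a hard stop), growing as its free edge rises; starts at 0.6 to 1.15. The hinge is stiff (0.15 N m friction), so the lid stays where it is left while open. Below about 0.07 rad its pad meets the wall part and the sprung bed resists: about 8 N down at the lid's hole shuts it fully; let go, it springs back open to about 0.05 rad, where the holes still line up for the pin.
- lid_hole (a point): Centre of the through hole (14 mm diameter) in the lid, on the lid's outer (upper) face, 130 mm from the hinge axis. Lid: aluminium plate 90 mm wide along the hinge, 12 mm thick, its free edge 151 mm from the hinge axis, its underside in the plane of the hinge axis. With the lid shut its outer face is 52 mm above the desk. The point's frame turns with the lid: z is normal to the outer face, y points to the hinge.
- lid_face (a point): Point on the middle of the lid's outer face, 100 mm from the hinge axis: a good place to push the lid down. Same frame directions as lid_hole.
- plunger (a joint): How far the pump plunger is pressed, in m: 0 = up, 0.012 = on its stop. Spring return, about 2 N to start it and 7 N at the stop.
- plunger_top (a point): Centre of the top of the plunger's black round head (28 mm diameter, 8 mm thick), 85 mm above the desk when up, at jig (-125, 0) mm; it moves straight down.
- wall_part: The grey model house wall, a flat plate 72 x 52 x 6 mm with small windows, loose in the jig's nest; origin at the centre of its underside. It is already in place.
- stand: Wooden pin stand, fixed, 130 x 50 x 50 mm, with two vertical holes (13 mm diameter) 36 mm either side of its middle along its long (x) axis; origin at desk level under its middle. The locking pin stands in one hole, the awl in the other; which is which varies.
- pin: The steel locking pin, upright in the stand: round grip 18 mm diameter and 40 mm tall, on a collar 28 mm diameter and 6 mm thick, on a shank 10 mm diameter and 45 mm long with a tapered tip. Origin at the centre of the collar's underside (level with the stand's top, 50 mm above the desk, at the start), z up along the pin: the grip lies from z = 6 to 46 mm. About 0.12 kg.
- pin_tip (a point): Tip of the pin's shank, 45 mm below the pin's origin.
- awl: An awl with a wooden T-shaped handle 32 mm tall and a thin shank, no collar, in the other hole of the stand; not used, leave it there. Origin at the underside of the handle.
- mug: White mug, 90 mm tall; not used.
- handset_a: Black handheld controller lying flat, 55 x 150 mm; not used.
- handset_b: Another such controller; not used.
- house: Finished model house, 90 x 70 mm, about 100 mm tall; not used, leave it.
- jar: Small paint jar, 55 mm tall; not used.
- screwdriver: Screwdriver lying on the desk; not used.
- wagon: Model goods wagon, 120 mm long, 41 mm tall; not used.
Mind the look-alikes: they are no part of the job. Of the things shaped like the wall_part, the grey one is meant. Leave any yellow look-alike of the pin alone.

How it is judged:
On the way, in this order (a step that is already met when the one before it is completed fails the run):
1. the pump plunger is pressed to its stop with the lid open (value of joint plunger above 0.0105 m and value of joint lid above 0.4 rad), for 0.1 s.
2. the plunger has sprung back and the lid is down on the part (value of joint plunger below 0.003 m and value of joint lid below 0.09 rad), for 0.2 s.
3. the pin's shank is through the lid and in the base hole (horizontal distance between pin_tip and jig_hole below 0.006 m and z of pin_tip in the frame of jig_hole below -0.012 m), for 0.1 s.
At the end, for the whole second after the job is handed in: Lid held within 0.018 rad of shut by the pin alone: pin upright (0.12 rad) through lid and base (tip 28 mm or more below the base top, 6 mm of the hole's axis), collar within 3 mm of the lid, pressing it over 4 N, fingers on the pin over 3 N, robot off the jig; plunger up, part in its nest (value of joint lid below 0.018 rad and horizontal distance between pin_tip and jig_hole below 0.006 m and z of pin_tip in the frame of jig_hole below -0.028 m and z of pin in the frame of lid_hole below 0.003 m and angle between pin's own z axis and vertical below 0.12 rad and contact force between pin and jig above 4 N and contact force between the fingers and pin above 3 N and contact force between the arm and jig below 1 N and value of joint plunger below 0.003 m and z of wall_part in the frame of jig below 0.036 m and horizontal distance between wall_part and jig below 0.014 m); the arm keeps its last pose, push and grip.
It fails at once if the awl was taken out or another thing on the desk was shifted by more than 30 mm (distance of any of awl, mug, handset_a, handset_b, house, jar, screwdriver, wagon from where it was at the start of the episode above 0.03 m).
It also fails if it takes over 59 s, if anything falls off the work surface, if the arm or the gripper's body presses on something with over 40 N, if the wrist force passes 120 N, or if a joint passes its speed limit or range.

## Robot

A 6-joint arm with a two-finger parallel gripper is mounted at the origin on the work surface. World frame = base frame: x ahead of the robot, y to its left, z up, the work surface at z = 0. Lengths are in m, angles in rad, forces in N, time in s.
With the tool pointing down it reaches from about 0.375 to 0.9 m from the base axis. Payload 3.1 kg.
Tool frame: the origin (TCP) lies on the centre line of the jaws, within the pads' length; the fingertips stand robot.finger_overhang ahead of it and the grasp point (between the pads) lies 2 mm behind it (robot.finger_overhang is the distance from the TCP to the fingertips, in m); z points along the fingers, y is the direction in which the jaws open and shut (so a half turn about z gives the same grasp; the last joint's range is limited). The gripper opens to 87 mm and grips with 3 to 60 N. Pads are 19 mm wide; open, the fingers measure 117 mm over their backs; the gripper's body (75 mm by 190 mm) begins 51 mm behind the grasp point.
Start: joints at [-1.429, 0.527, 1.433, -0, 1.181, -0.178], TCP at [0.197, -0.593, 0.219] pointing down, gripper open.
Joint ranges: [-3.08, 3.08], [-0.75, 2.2], [0.22, 2.44], [-1.43, 4.57], [0, 2.65], [-2.85, 2.85]. Speed limits (rad/s): [2.79, 2.79, 3.14, 3.14, 3.14, 3.14].

## Interface

Orientations are given as a unit quaternion [x, y, z, w].
In Python, from rig import robot gives the robot as it stands. The module is installed in compiled form; this text tells all that it offers.
- The arm moves only by the tool step_arm, never from a script. Its arguments are lists of equal length, an entry for each row: "slide": the shift along the tool's x, y, z in mm, a list of three; "twist": the turn about the tool's z in degrees. A call has 1 to 20 rows; each row shifts and turns the commanded pose from where the row before left it, along the tool's axes as they then stand; what a row does not reach is not made up. A row lasts 1/12 s, in which the tool goes at most 41.7 mm and 7.16 degrees, less where a joint would pass 70% of its speed; a pose out of reach is approached as far as the arm can. A call is refused whole if a number of a shift passes 41.7 or a number of a turn 7.16, either way. A call with a gripper value outside its range is refused whole. "jaw" is the finger opening in mm, from 0 to 87, set as the call begins (left out, the last holds). The fingers move at their own pace and stop on an object; "force" is the grip in N (left out, the last holds). Time passes only in rows, so rows that do not move let the fingers close. It gives the time, the measured TCP pose, the force and the opening at its end, in the units of the state.
- robot.get_obs(): the state, without advancing time (a new reading comes with each control period).
- robot.camera(name): name is "scene" or "top" or "wrist"; returns a dict with "color" (384x512x3 uint8, blue, green, red), "depth" (384x512 float32, m along the optical axis (not along the pixel's ray), 0 where there is no reading), "camera_matrix" (3x3 intrinsics, pixels), "origin" and "orientation" of the camera in the world. Camera axes: x right, y down, z forward; pixel columns grow to the right and rows downward; lengths in m; the calibration is good to about 2 mm. A picture is of the moment at which its call begins.
- robot.hand_in(): hands the job in, once; it reports no verdict.
The state is a dict: "time": time; "q": joint angles; "joint_velocities": joint speeds; "joint_torque": joint torques, N m; "position": TCP position; "tool_rot": TCP orientation; "ft_force": force on the tool from outside, world axes, zero at the start; "moment": the same for the moment, N m; "grip_width": finger opening in m.
Only numpy, scipy, OpenCV 4.12 (cv2) and the standard library are available. Lean on these libraries where they do the work, as an engineer would, in place of code of your own. Each camera call takes 0.05 s, during which the arm holds its last target.

## Working session

There is one attempt and no reset: what is moved stays moved. The work goes in short steps, Python scripts to look and compute and a tool call to move; the robot and the scene stay as the last step left them, time stands still between calls to the robot, and variables do not carry over. Pictures are saved under pics/ and viewed, and the job is handed in when it is done.

Besides the shell and the picture viewer there is one more tool, called after "Call:" by a JSON object that holds its "op" and its "data". step_arm: Moves the arm, as the interface text tells. Its arguments: {"type":"object","properties":{"slide":{"type":"array","items":{"type":"array","items":{"type":"number"}}},"twist":{"type":"array","items":{"type":"number"}},"jaw":{"type":"number"},"force":{"type":"number"}},"required":["slide","twist"]}

```bash
mkdir -p pics; cat > h.py <<'E'
import numpy as np, cv2
from rig import robot
from scipy.spatial.transform import Rotation as R
def snap(name,fn):
    c=robot.camera(name); np.savez(f'pics/{fn}.npz',**{k:np.array(v) for k,v in c.items()})
    cv2.imwrite(f'pics/{fn}.png',c['color']); return c
def load(fn): return np.load(f'pics/{fn}.npz')
def rot(o):
    o=np.array(o,float); return o if o.shape==(3,3) else R.from_quat(o).as_matrix()
def pt(c,u,v,d=None):
    K=c['camera_matrix']; d=c['depth'][int(round(v)),int(round(u))] if d is None else d
    return rot(c['orientation'])@(np.linalg.inv(K)@[u,v,1]*d)+c['origin']
def ptz(c,u,v,z):
    K=c['camera_matrix']; r=rot(c['orientation'])@(np.linalg.inv(K)@[u,v,1]); o=np.array(c['origin'])
    return o+r*(z-o[2])/r[2]
def proj(c,p):
    q=c['camera_matrix']@(rot(c['orientation']).T@(np.array(p)-c['origin'])); return q[:2]/q[2]
def crop(c,u0,v0,u1,v1,s,fn):
    im=c['color'][v0:v1,u0:u1]; cv2.imwrite(f'pics/{fn}.png',cv2.resize(im,None,fx=s,fy=s,interpolation=cv2.INTER_CUBIC))
E
python3 - <<'E'
from h import *
for n in('scene','top'):
    c=snap(n,n+'0'); print(n,c['origin'],c['orientation'],c['camera_matrix'])
print(robot.get_obs(),robot.finger_overhang)
E
```

```text
scene [ 1.34090332 -0.08794107  0.74241923] [ 0.6984357   0.58670039 -0.26986189 -0.3084555 ] [[406.71576689   0.         258.09464382]
 [  0.         406.71576689 191.39543627]
 [  0.           0.           1.        ]]
top [0.31996867 0.05142918 1.42512878] [-0.65377247  0.74974305 -0.07588336  0.0686194 ] [[467.79264685   0.         247.56487998]
 [  0.         467.79264685 189.32211148]
 [  0.           0.           1.        ]]
{'time': 0.1, 'q': array([-1.42848468e+00,  5.28346273e-01,  1.43375251e+00,  6.46273250e-06,
        1.18140441e+00, -1.78523680e-01]), 'joint_velocities': array([-3.09864413e-04, -8.29251509e-04, -3.99400914e-03,  1.43519071e-03,
        1.26239376e-03,  8.05227955e-05]), 'joint_torque': array([-3.15393036e-04, -4.40986562e+01, -1.77150929e+01,  6.34119054e-02,
        5.34162868e-02, -4.34466551e-05]), 'position': array([ 0.19702101, -0.59244437,  0.21789293]), 'tool_rot': array([ 9.87160402e-01,  1.59729234e-01,  2.02830002e-05, -9.55059671e-04]), 'ft_force': array([ 0.30374246, -0.53877194, -0.208479  ]), 'moment': array([-0.03466374,  0.04357709,  0.01238315]), 'grip_width': 0.08694297342098561} 0.017
```

View pics/scene0.png

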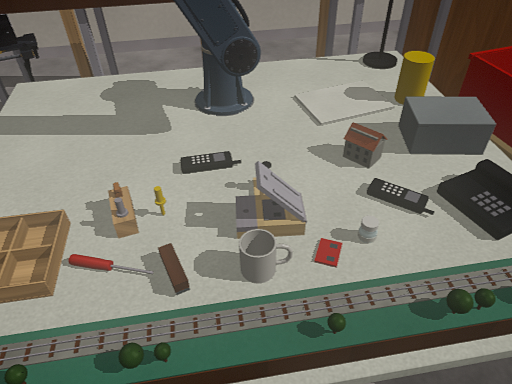

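View pics/top0.png

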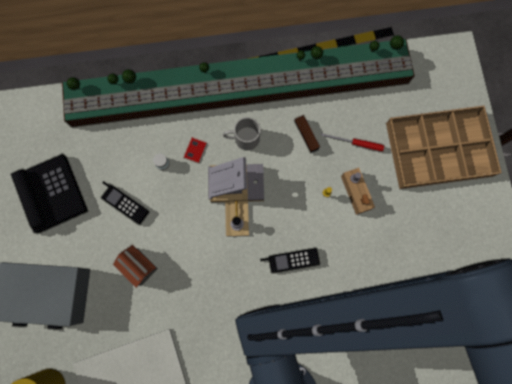

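```bash
python3 - <<'E'
from h import *
t=load('top0'); s=load('scene0')
crop(t,195,145,275,245,7,'tj'); crop(t,310,160,390,220,9,'ts'); crop(s,90,150,320,250,3.4,'sj')
E
```

```text
(no output)
```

View pics/tj.png

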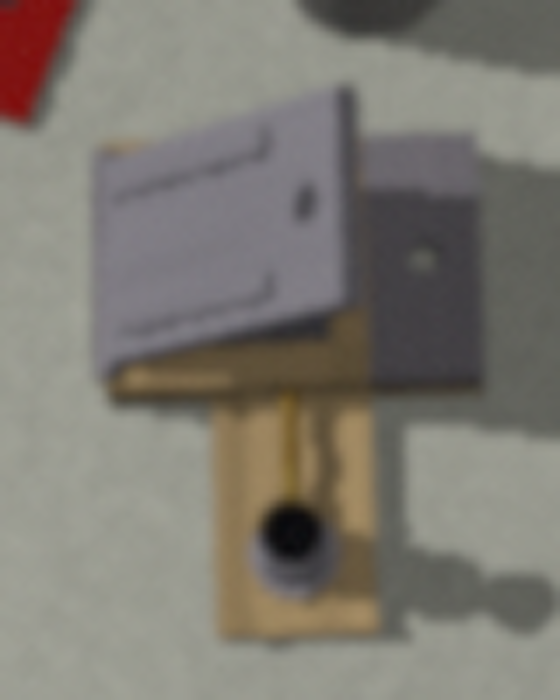

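View pics/ts.png

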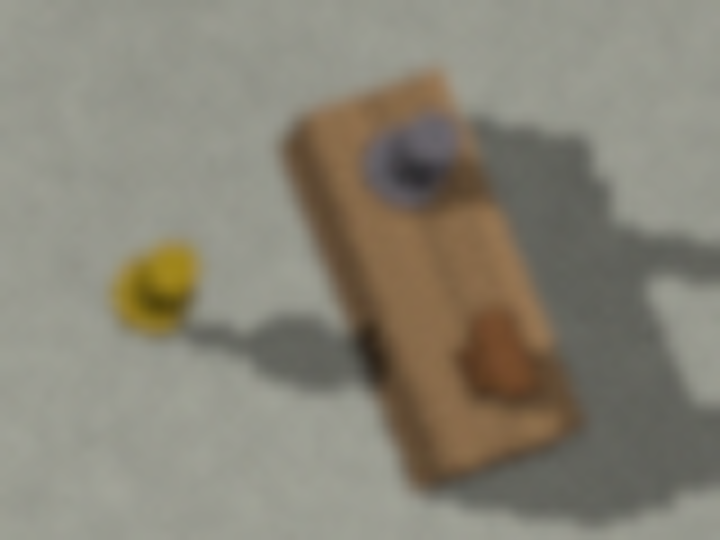

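View pics/sj.png

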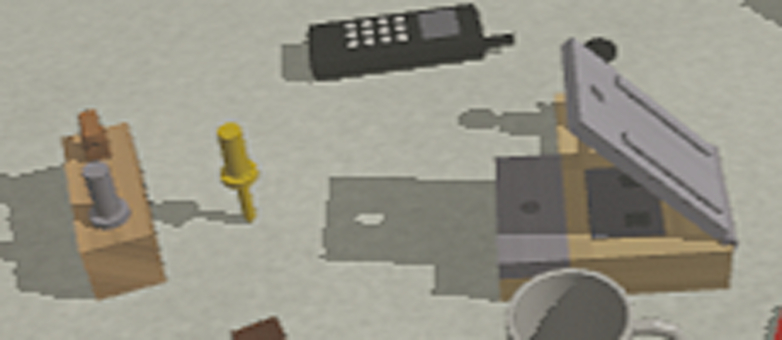

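```bash
python3 - <<'E'
from h import *
t=load('top0'); s=load('scene0')
hs=ptz(s,90+530/3.4,150+207/3.4,.04); ht=ptz(t,195+422/7,145+258/7,.04)
print('hole',hs,ht, pt(t,258,176))
P=ptz(t,195+292/7,145+530/7,.085); print('plunger',P,pt(t,237,221),ptz(s,90+601/3.4,150+50/3.4,.082))
# base right corners (z .04)
for u,v in((475,137),(480,383)): print('corner',ptz(t,195+u/7,145+v/7,.04))
# foot
for u,v in((217,635),(378,632)): print('foot',pt(t,195+u/7,145+v/7-1),)
# lid hole
print('lidhole',pt(t,195+305/7,145+203/7),pt(t,195+305/7+3,145+203/7))
for u,v in((105,160),(112,368),(340,95),(345,298)): print('lidc',pt(t,195+u/7,145+v/7))
# pin
print('pin grip top t',pt(t,310+433/9,160+135/9),ptz(t,310+433/9,160+135/9,.096),'s',ptz(s,90+97/3.4,150+170/3.4,.096))
print('collar t',ptz(t,310+400/9,160+165/9,.056),'s',ptz(s,90+108/3.4,150+210/3.4,.056))
print('stand corners',[ptz(t,310+u/9,160+v/9,.05)[:2].round(3) for u,v in((310,125),(440,75),(580,415),(435,485))])
print('awl',ptz(t,310+500/9,160+350/9,.082), pt(t,310+500/9,160+350/9))
print('yellow',ptz(t,310+172/9,160+268/9,.09),pt(t,310+172/9,160+268/9))
E
```

```text
hole [ 0.62525652 -0.00880487  0.04      ] [ 0.62563167 -0.00896161  0.04      ] [ 0.6443081  -0.02005977  0.03260581]
plunger [0.50921545 0.06207577 0.085     ] [0.50856496 0.06138281 0.08297023] [0.50564859 0.06574711 0.082     ]
corner [ 0.67610548 -0.03942591  0.04      ]
corner [ 0.56767924 -0.02600625  0.04      ]
foot [0.48224844 0.10053946 0.00675709]
foot [0.47470838 0.03109154 0.00053021]
lidhole [0.63535858 0.03890207 0.12841774] [0.62784019 0.03085359 0.15462174]
lidc [0.68451544 0.12130763 0.05279564]
lidc [0.59494831 0.12977346 0.04424097]
lidc [0.67162329 0.01930891 0.15345066]
lidc [0.5873075  0.0286418  0.15983212]
pin grip top t [ 0.59327005 -0.30746142  0.09276489] [ 0.59260645 -0.30659     0.096     ] s [ 0.5916832  -0.30513768  0.096     ]
collar t [ 0.59219225 -0.30458653  0.056     ] s [ 0.59007783 -0.30710455  0.056     ]
stand corners [array([ 0.611, -0.279]), array([ 0.622, -0.325]), array([ 0.502, -0.35 ]), array([ 0.485, -0.298])]
awl [ 0.52200719 -0.31872221  0.082     ] [ 0.52223261 -0.3191352   0.08050143]
yellow [ 0.56182295 -0.21649385  0.09      ] [ 0.56231735 -0.21704154  0.08727069]
```

Stand candidates are the grey collared pin at top (355,178), the brown T-handled awl at (365,200) and the yellow collared pin at (327,191). The grey one in the stand fits "steel", and the crop confirms it. Jig yaw is about -6.3°, with the hole at (0.6255, -0.009), the plunger at (0.508, 0.0625) and the lid at about 0.8 rad. I'll start by moving over the plunger with the jaws closed.

Call:
{"op": "step_arm", "data": {"slide": [[0,0,0],[0,0,0],[0,0,0],[0,0,0]], "twist": [6.2,6.2,6.2,6.1], "jaw": 0, "force": 30}}

```text
time: 0.43
position: [0.1971, -0.5927, 0.2182]
tool_rot: [0.998, -0.058, -0.0, -0.001]
ft_force: [-1.5, -0.3, 0.4]
grip_width: 0.0682
```

Call:
{"op": "step_arm", "data": {"slide": [[11.85,-34.25,0],[11.85,-34.25,0],[11.85,-34.25,0],[11.85,-34.25,0],[11.85,-34.25,0],[11.85,-34.25,0],[11.85,-34.25,0],[11.85,-34.25,0],[11.85,-34.25,0],[11.85,-34.25,0],[11.85,-34.25,0],[11.85,-34.25,0],[11.85,-34.25,0],[11.85,-34.25,0],[11.85,-34.25,0],[11.85,-34.25,0],[11.85,-34.25,0],[11.85,-34.25,0],[11.85,-34.25,0],[11.85,-34.25,0]], "twist": [0,0,0,0,0,0,0,0,0,0,0,0,0,0,0,0,0,0,0,0]}}

```text
time: 2.1
position: [0.5082, 0.0636, 0.2185]
tool_rot: [0.998, -0.055, -0.0, 0.0]
ft_force: [0.6, -1.9, -0.3]
grip_width: 0.0005
```

Call:
{"op": "step_arm", "data": {"slide": [[0,0,0],[0,0,0]], "twist": [0,0]}}

```text
time: 2.27
position: [0.5081, 0.0633, 0.2183]
tool_rot: [0.999, -0.053, -0.0, 0.0]
ft_force: [0.2, -0.3, -0.3]
grip_width: 0.0006
```

```bash
python3 - <<'E'
from h import *
o=robot.get_obs(); M=R.from_quat(o['tool_rot']).as_matrix(); print(o['time'],o['position'],M.round(3).tolist(),o['ft_force'],o['grip_width'])
c=snap('wrist','w1'); print(c['origin'])
snap('scene','s1')
E
```

```text
2.2667 [0.50807734 0.06327254 0.21832564] [[0.994, -0.106, -0.001], [-0.106, -0.994, -0.0], [-0.001, 0.0, -1.0]] [ 0.19356898 -0.26616573 -0.34147578] 0.0005507205144017468
[0.57583537 0.05613416 0.38312699]
```

View pics/w1.png

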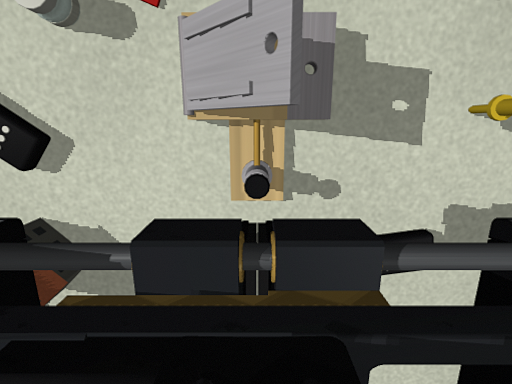

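```bash
python3 - <<'E'
from h import *
c=load('w1'); t=c['color']
crop(c,170,0,350,210,3,'w1c')
print(ptz(c,257,186,.085),pt(c,257,186)); print('hole',ptz(c,311,68,.04)); print('lidhole',pt(c,271,35), pt(c,271,42))
for y in range(10,110,15): print([pt(c,u,y).round(3).tolist() for u in (200,230,280)])
E
```

```text
[0.50989046 0.06255399 0.085     ] [0.50975519 0.06256716 0.08438848]
hole [ 0.62632312 -0.00997017  0.04      ]
lidhole [0.63937597 0.03789593 0.13521811] [0.63532713 0.03809646 0.13153868]
[[0.683, 0.098, 0.075], [0.667, 0.068, 0.114], [0.651, 0.031, 0.151]]
[[0.669, 0.099, 0.081], [0.658, 0.07, 0.107], [0.642, 0.032, 0.149]]
[[0.658, 0.103, 0.073], [0.647, 0.072, 0.106], [0.632, 0.033, 0.149]]
[[0.645, 0.105, 0.072], [0.635, 0.073, 0.107], [0.621, 0.034, 0.15]]
[[0.632, 0.107, 0.071], [0.622, 0.075, 0.107], [0.611, 0.035, 0.15]]
[[0.618, 0.109, 0.071], [0.609, 0.076, 0.113], [0.601, 0.036, 0.151]]
[[0.604, 0.112, 0.068], [0.597, 0.078, 0.105], [0.59, 0.036, 0.15]]
```

View pics/w1c.png

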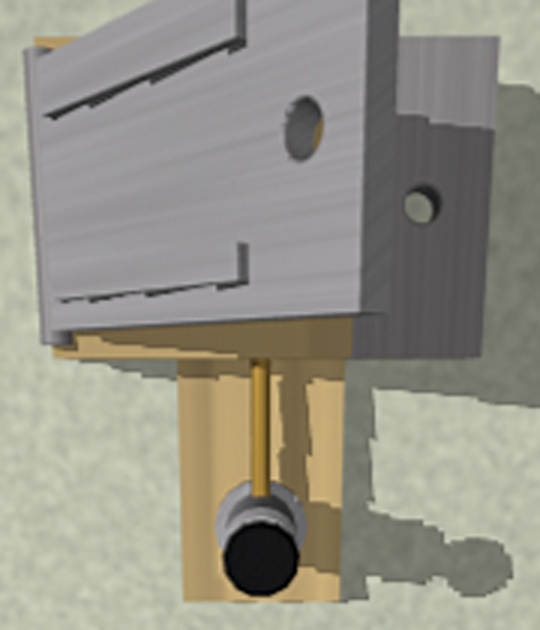

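Call:
{"op": "step_arm", "data": {"slide": [[1,0.5,28],[0,0,28],[0,0,28],[0,0,20],[0,0,4],[0,0,4],[0,0,4],[0,0,4],[0,0,4],[0,0,2],[0,0,0]], "twist": [0,0,0,0,0,0,0,0,0,0,0]}}

```text
time: 3.28
position: [0.509, 0.0611, 0.0929]
tool_rot: [0.998, -0.055, 0.0, 0.0]
ft_force: [-0.2, 0.9, -0.5]
grip_width: 0.0005
```

Call:
{"op": "step_arm", "data": {"slide": [[0,0,0],[0,0,0]], "twist": [0,0]}}

```text
time: 3.45
position: [0.5092, 0.0612, 0.0931]
tool_rot: [0.998, -0.055, 0.0, 0.0]
ft_force: [0.5, -0.2, 0.3]
grip_width: 0.0006
```

```bash
python3 - <<'E'
from h import *
o=robot.get_obs(); print(o['position'],o['ft_force'])
c=snap('wrist','w2'); crop(c,170,60,350,330,2.2,'w2c')
c=snap('scene','s2');crop(c,200,120,330,250,4,'s2c')
E
```

```text
[0.50923754 0.06115079 0.09306609] [ 0.46160444 -0.17670803  0.32403661]
```

View pics/w2c.png

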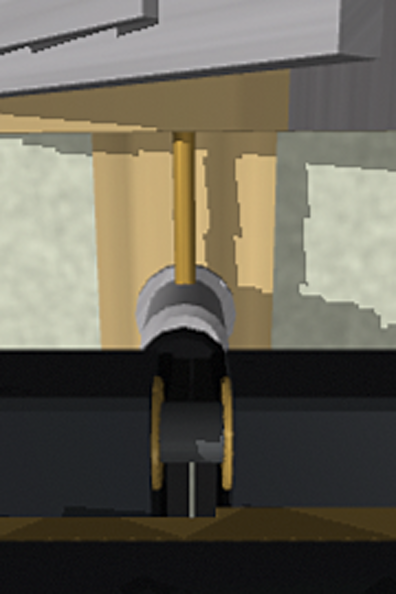

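View pics/s2c.png

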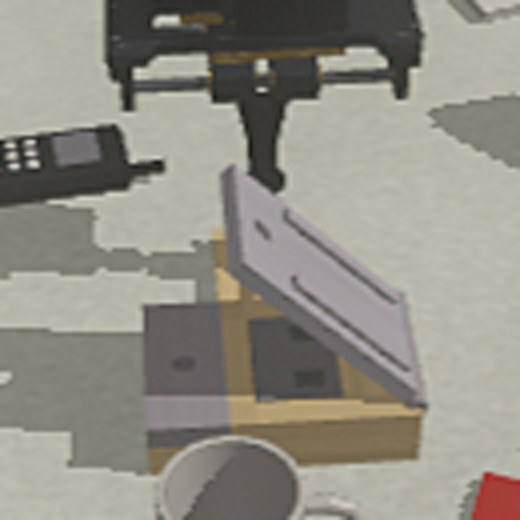

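Call:
{"op": "step_arm", "data": {"slide": [[0,0,2],[0,0,0]], "twist": [0,0]}}

```text
time: 3.72
position: [0.5089, 0.0611, 0.0906]
tool_rot: [0.998, -0.055, -0.0, -0.0]
ft_force: [0.5, -1.0, 0.1]
grip_width: 0.0007
```

Call:
{"op": "step_arm", "data": {"slide": [[0,0,2],[0,0,0]], "twist": [0,0]}}

```text
time: 3.88
position: [0.5088, 0.0611, 0.0884]
tool_rot: [0.998, -0.055, -0.0, -0.0]
ft_force: [-0.7, -0.1, -0.6]
grip_width: 0.0005
```

Call:
{"op": "step_arm", "data": {"slide": [[0,0,2],[0,0,0]], "twist": [0,0]}}

```text
time: 4.05
position: [0.5088, 0.0611, 0.0864]
tool_rot: [0.998, -0.055, -0.0, -0.0]
ft_force: [-0.6, 0.8, -0.7]
grip_width: 0.0004
```

```bash
python3 - <<'E'
from h import *
c=snap('wrist','w3'); crop(c,200,140,310,330,3.1,'w3c')
for v in range(150,305,6): print(v,[pt(c,u,v).round(3).tolist() for u in (251,256,261)])
print(robot.finger_overhang, robot.get_obs()['q'])
E
```

```text
150 [[0.556, 0.06, 0.026], [0.555, 0.056, 0.026], [0.553, 0.052, 0.01]]
156 [[0.551, 0.061, 0.026], [0.551, 0.057, 0.026], [0.548, 0.053, 0.011]]
162 [[0.546, 0.061, 0.027], [0.546, 0.057, 0.027], [0.543, 0.053, 0.01]]
168 [[0.542, 0.062, 0.026], [0.541, 0.058, 0.026], [0.539, 0.054, 0.012]]
174 [[0.537, 0.062, 0.026], [0.537, 0.058, 0.026], [0.533, 0.055, 0.011]]
180 [[0.532, 0.063, 0.027], [0.532, 0.059, 0.026], [0.528, 0.055, 0.011]]
186 [[0.527, 0.063, 0.027], [0.527, 0.06, 0.026], [0.524, 0.056, 0.017]]
192 [[0.524, 0.064, 0.034], [0.524, 0.06, 0.034], [0.523, 0.056, 0.03]]
198 [[0.524, 0.063, 0.052], [0.523, 0.06, 0.051], [0.523, 0.056, 0.049]]
204 [[0.522, 0.063, 0.061], [0.521, 0.06, 0.059], [0.521, 0.057, 0.058]]
210 [[0.518, 0.064, 0.06], [0.517, 0.061, 0.059], [0.517, 0.057, 0.059]]
216 [[0.521, 0.063, 0.084], [0.521, 0.06, 0.083], [0.52, 0.057, 0.082]]
222 [[0.519, 0.063, 0.089], [0.517, 0.061, 0.084], [0.518, 0.057, 0.089]]
228 [[0.519, 0.063, 0.099], [0.519, 0.06, 0.1], [0.518, 0.058, 0.099]]
234 [[0.519, 0.063, 0.109], [0.519, 0.06, 0.108], [0.518, 0.058, 0.107]]
240 [
[... 207 characters left out ...]
 0.177]]
258 [[0.54, 0.059, 0.177], [0.539, 0.058, 0.177], [0.539, 0.056, 0.177]]
264 [[0.538, 0.059, 0.177], [0.537, 0.058, 0.177], [0.538, 0.057, 0.177]]
270 [[0.515, 0.063, 0.138], [0.512, 0.061, 0.134], [0.514, 0.059, 0.138]]
276 [[0.512, 0.063, 0.138], [0.51, 0.061, 0.135], [0.512, 0.059, 0.139]]
282 [[0.509, 0.064, 0.138], [0.506, 0.062, 0.134], [0.508, 0.059, 0.138]]
288 [[0.506, 0.064, 0.139], [0.504, 0.062, 0.136], [0.505, 0.06, 0.138]]
294 [[0.503, 0.064, 0.138], [0.502, 0.062, 0.137], [0.503, 0.06, 0.139]]
300 [[0.533, 0.06, 0.187], [0.533, 0.059, 0.187], [0.533, 0.057, 0.188]]
0.017 [-9.88752025e-02  5.85847351e-01  1.82802735e+00 -6.41099211e-06
  7.28319798e-01  1.58221405e+00]
```

View pics/w3c.png

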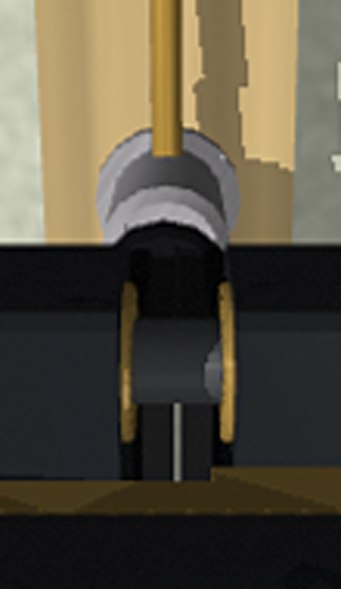

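```bash
python3 - <<'E'
from h import *
c=snap('scene','s3');crop(c,235,140,295,185,12,'s3c')
for p in ([.509,.061,.069],[.509,.061,.085],[.519,.061,.069],[.509,.0625,.073]): print((proj(c,p)-[235,140])*12)
print(robot.get_obs()['ft_force'])
E
```

```text
[362.85946145 354.60294343]
[362.61408789 297.35232364]
[371.00779338 382.54146491]
[369.49107519 339.6154288 ]
[-0.42581562 -0.62097315  0.25721029]
```

View pics/s3c.png

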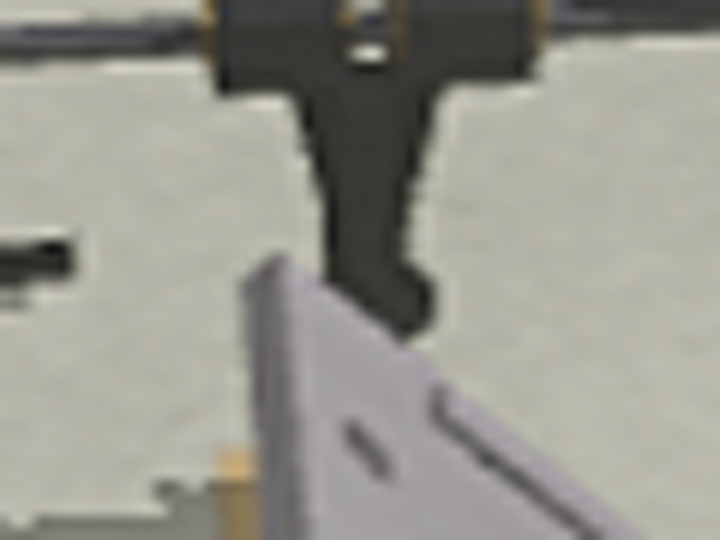

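Call:
{"op": "step_arm", "data": {"slide": [[0,0,2],[0,0,0]], "twist": [0,0]}}

```text
time: 4.32
position: [0.5089, 0.0611, 0.0845]
tool_rot: [0.998, -0.055, -0.0, -0.0]
ft_force: [-0.3, -0.6, 0.3]
grip_width: 0.0005
```

Call:
{"op": "step_arm", "data": {"slide": [[0,0,2],[0,0,0]], "twist": [0,0]}}

```text
time: 4.48
position: [0.5088, 0.0611, 0.0825]
tool_rot: [0.998, -0.055, -0.0, -0.0]
ft_force: [0.5, -0.6, -0.3]
grip_width: 0.0002
```

Call:
{"op": "step_arm", "data": {"slide": [[0,0,2],[0,0,0]], "twist": [0,0]}}

```text
time: 4.65
position: [0.5091, 0.061, 0.0807]
tool_rot: [0.998, -0.055, 0.0, -0.0]
ft_force: [-0.5, 0.0, 2.7]
grip_width: 0.0011
```

Call:
{"op": "step_arm", "data": {"slide": [[0,0,3],[0,0,3],[0,0,2],[0,0,0]], "twist": [0,0,0,0]}}

```text
time: 4.98
position: [0.5092, 0.0611, 0.0727]
tool_rot: [0.998, -0.055, 0.0, -0.0]
ft_force: [-0.9, 1.1, 5.4]
grip_width: 0.0007
```

Call:
{"op": "step_arm", "data": {"slide": [[0,0,2],[0,0,0]], "twist": [0,0]}}

```text
time: 5.15
position: [0.5092, 0.061, 0.0709]
tool_rot: [0.998, -0.055, 0.0, -0.0]
ft_force: [-1.1, -0.0, 6.8]
grip_width: 0.0003
```

Call:
{"op": "step_arm", "data": {"slide": [[0,0,2],[0,0,0]], "twist": [0,0]}}

```text
time: 5.32
position: [0.5092, 0.0611, 0.0696]
tool_rot: [0.998, -0.055, 0.0, 0.0]
ft_force: [-1.7, 0.4, 9.0]
grip_width: 0.0005
```

Call:
{"op": "step_arm", "data": {"slide": [[0,0,2],[0,0,0],[0,0,0]], "twist": [0,0,0]}}

```text
time: 5.57
position: [0.5092, 0.061, 0.0693]
tool_rot: [0.998, -0.055, 0.001, 0.0]
ft_force: [-4.8, 0.4, 24.8]
grip_width: 0.0006
```

Call:
{"op": "step_arm", "data": {"slide": [[0,0,-10],[0,0,-35],[0,0,-40],[0,0,-40],[0,0,-27],[31,3.5,0],[31,3.5,0],[31,3.5,0],[31,3.5,0],[0,0,0],[0,0,0]], "twist": [0,0,0,0,0,0,0,0,0,0,0]}}

```text
time: 6.48
position: [0.6314, 0.033, 0.2175]
tool_rot: [0.998, -0.055, -0.001, -0.0]
ft_force: [-0.5, 0.1, -0.4]
grip_width: 0.0006
```

```bash
python3 - <<'E'
from h import *
c=snap('scene','s4');crop(c,200,90,330,240,4,'s4c')
o=robot.get_obs();print(o['position'],o['ft_force'])
c=snap('top','t4');crop(c,195,140,275,245,6,'t4c')
E
```

```text
[0.62979634 0.03352561 0.21739679] [ 0.00891707 -0.46437531 -0.07315013]
```

View pics/s4c.png

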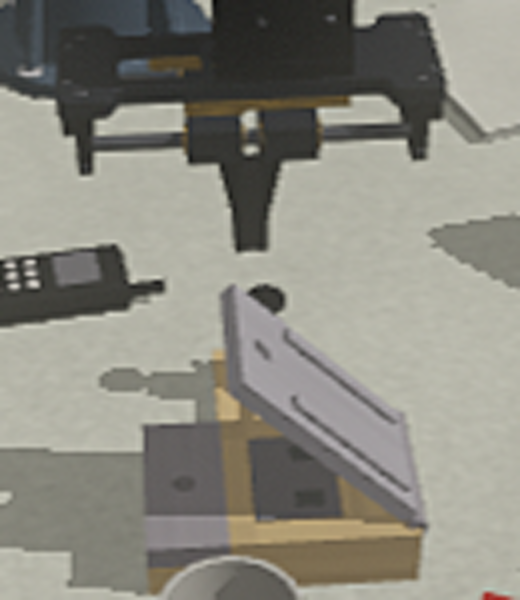

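Call:
{"op": "step_arm", "data": {"slide": [[0,0,35],[0,0,28],[0,0,5],[0,0,5],[0,1,5],[0,1,5],[0,1,5],[0,1,5],[0,1,5],[0,1,5],[0,1,5],[0,1,5]], "twist": [0,0,0,0,0,0,0,0,0,0,0,0]}}

```text
time: 7.58
position: [0.6299, 0.0253, 0.1053]
tool_rot: [0.998, -0.055, 0.0, 0.0]
ft_force: [-0.0, -0.1, 0.3]
grip_width: 0.0005
```

```bash
python3 - <<'E'
from h import *
c=snap('scene','s5');crop(c,200,120,330,250,4,'s5c')
o=robot.get_obs();print(o['position'],o['ft_force'])
E
```

```text
[0.62912414 0.02526563 0.10419449] [-0.40868562  0.50706267 -0.773512  ]
```

View pics/s5c.png

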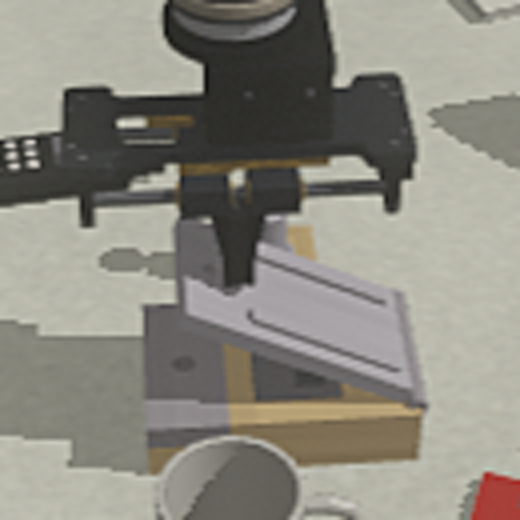

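Call:
{"op": "step_arm", "data": {"slide": [[0,0.5,5],[0,0.5,5],[0,0.5,5],[0,0.5,5],[0,0.5,5],[0,0.5,5],[0,0.5,5],[0,0.5,4],[0,0.5,4],[0,0.5,3],[0,0,2],[0,0,0]], "twist": [0,0,0,0,0,0,0,0,0,0,0,0]}}

```text
time: 8.63
position: [0.6289, 0.0206, 0.0572]
tool_rot: [0.998, -0.055, -0.0, -0.0]
ft_force: [-0.3, 0.6, -0.1]
grip_width: 0.0003
```

Call:
{"op": "step_arm", "data": {"slide": [[0,0,2],[0,0,0],[0,0,0]], "twist": [0,0,0]}}

```text
time: 8.88
position: [0.6294, 0.0206, 0.0558]
tool_rot: [0.998, -0.055, 0.0, -0.0]
ft_force: [1.3, 0.4, 0.7]
grip_width: 0.0004
```

Call:
{"op": "step_arm", "data": {"slide": [[0,0,2],[0,0,2],[0,0,2],[0,0,0]], "twist": [0,0,0,0]}}

```text
time: 9.22
position: [0.6295, 0.0199, 0.0501]
tool_rot: [0.998, -0.055, 0.0, 0.001]
ft_force: [-1.5, -2.8, 3.7]
grip_width: 0.0003
```

Call:
{"op": "step_arm", "data": {"slide": [[0,0,1],[0,0,1],[0,0,0]], "twist": [0,0,0]}}

```text
time: 9.47
position: [0.6294, 0.0197, 0.0487]
tool_rot: [0.998, -0.055, 0.0, 0.001]
ft_force: [-1.9, -2.3, 6.8]
grip_width: 0.0001
```

Call:
{"op": "step_arm", "data": {"slide": [[0,0,-10],[0,0,-40],[0,0,-40],[0,0,-40],[0,0,-35],[-0.3,36,0],[-0.3,36,0],[-0.3,36,0],[-0.3,36,0],[-0.3,36,0],[-0.3,36,0],[-0.3,36,0],[-0.3,36,0],[-0.3,39,0],[0,0,0],[0,0,0]], "twist": [0,0,0,0,0,0,0,0,0,0,0,0,0,0,0,0], "jaw": 50}}

```text
time: 10.8
position: [0.5901, -0.3062, 0.2124]
tool_rot: [0.998, -0.057, 0.0, -0.0]
ft_force: [-0.7, 0.4, -0.5]
grip_width: 0.0499
```

```bash
python3 - <<'E'
from h import *
c=snap('wrist','w6')
o=robot.get_obs();print(o['time'],o['position'],o['ft_force'],o['grip_width'])
c=snap('scene','s6');crop(c,200,120,330,250,4,'s6c')
E
```

```text
10.85 [ 0.59020376 -0.30428644  0.21237071] [-0.03504569  0.54012642 -0.29687701] 0.05030208052214357
```

View pics/w6.png

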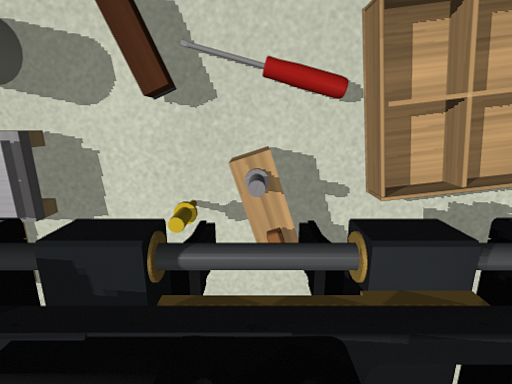

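View pics/s6c.png

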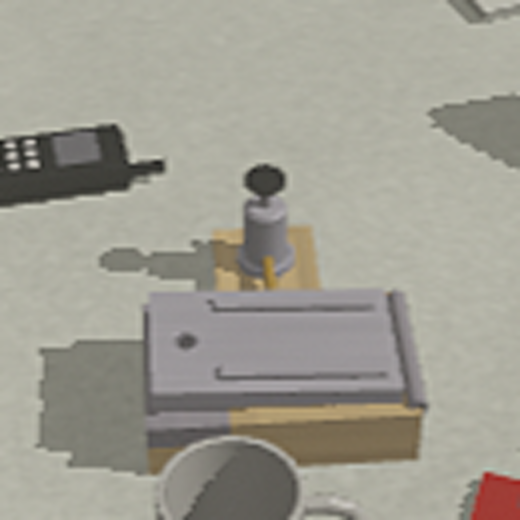

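Lid is down on the part and the plunger is up. Next I'll pin down the grip position and the lid hole from these images.

```bash
python3 - <<'E'
from h import *
c=load('w6'); crop(c,215,140,305,245,6,'w6c')
s=load('s6'); print('lid hole',ptz(s,200+187/4,120+342/4,.058))
# grip-top blob via depth
D=c['depth']; pts=[]
for v in range(165,205):
    for u in range(240,275):
        p=pt(c,u,v)
        if p[2]>.09: pts.append(p)
pts=np.array(pts); print(len(pts),pts.min(0),pts.max(0),np.median(pts,0))
pts=[p for v in range(165,205) for u in range(235,280) for p in[pt(c,u,v)] if .0525<p[2]<.0575]
pts=np.array(pts);print('collar',pts.min(0),pts.max(0))
E
```

```text
lid hole [ 0.62539757 -0.00604942  0.058     ]
249 [ 0.58493285 -0.31525296  0.09023152] [ 0.65760253 -0.29802462  0.37729612] [ 0.59418437 -0.30680063  0.094923  ]
collar [ 0.58446023 -0.319916    0.05270116] [ 0.60683346 -0.29299399  0.05696741]
```

View pics/w6c.png

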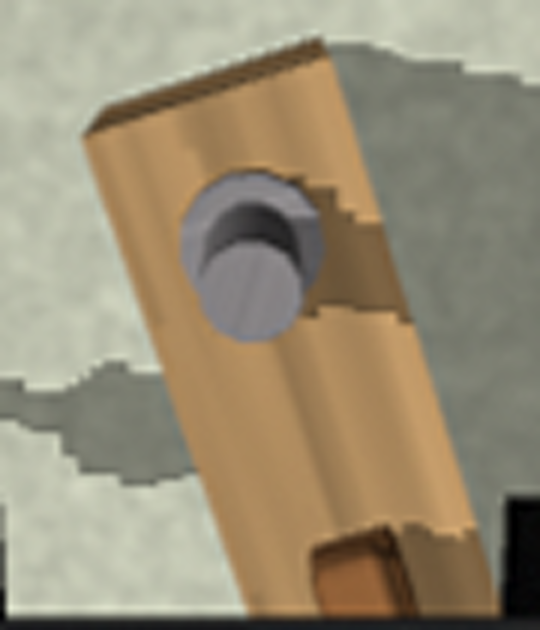

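```bash
python3 - <<'E'
from h import *
c=load('w6');print('pin top',ptz(c,257,188.8,.096))
s=load('s6'); p=robot.get_obs()['position']
o=proj(s,p); u0,v0=int(o[0])-50,int(o[1])-40
crop(s,max(u0,0),max(v0,0),u0+100,v0+80,8,'tip'); print(u0,v0)
for dz in (-.017,0,.0035):
  for dy in(-.025,.025):
    print(dz,dy,(proj(s,p+[0,dy,dz])-[max(u0,0),max(v0,0)])*8)
E
```

```text
pin top [ 0.59291872 -0.30685619  0.096     ]
56 120
-0.017 -0.025 [326.16847405 380.79620081]
-0.017 0.025 [513.40501252 359.99195694]
0 -0.025 [308.65027723 331.31693467]
0 0.025 [498.3887642  310.56660958]
0.0035 -0.025 [304.98759078 320.97186092]
0.0035 0.025 [495.24949317 300.23383154]
```

View pics/tip.png

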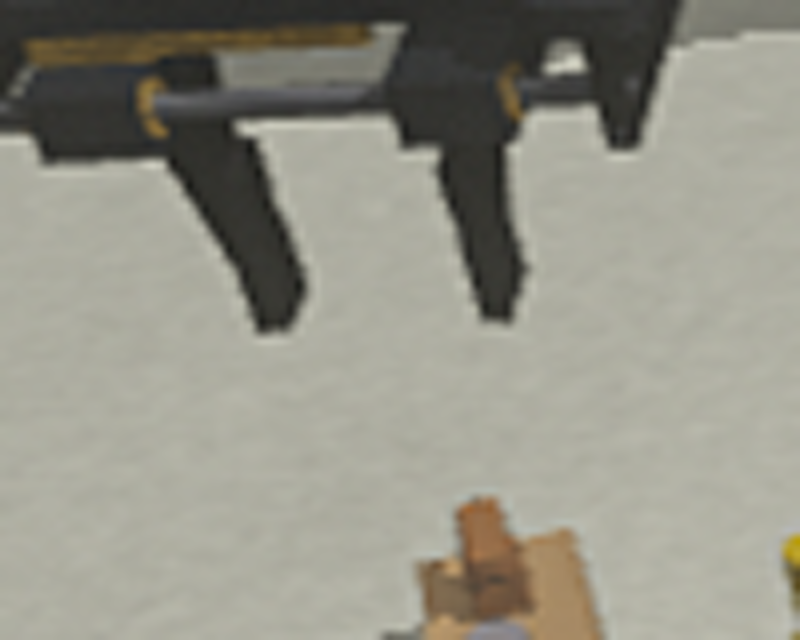

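The fingertips actually sit about 3.5 mm behind the reported TCP. Plunger contact, lid contact and the picture all agree on that, and it contradicts the stated 17 mm overhang. I'll plan heights from the true tips: tip at 0.062 on the grip, so TCP at 0.0585.

Call:
{"op": "step_arm", "data": {"slide": [[2.7,2,0],[0,0,35],[0,0,35],[0,0,30],[0,0,20],[0,0,15],[0,0,10],[0,0,8.5],[0,0,0],[0,0,0]], "twist": [0,0,0,0,0,0,0,0,0,0]}}

```text
time: 11.73
position: [0.5936, -0.306, 0.0596]
tool_rot: [0.999, -0.055, 0.0, 0.0]
ft_force: [0.6, -0.3, 0.2]
grip_width: 0.0497
```

```bash
python3 - <<'E'
from h import *
c=snap('scene','s7');crop(c,85,140,195,240,7,'s7c')
o=robot.get_obs();print(o['time'],o['position'],o['ft_force'],o['grip_width'])
E
```

```text
11.7833 [ 0.59391094 -0.30654779  0.06024398] [ 0.08022664 -0.0775289  -0.15003807] 0.04998685633743799
```

View pics/s7c.png

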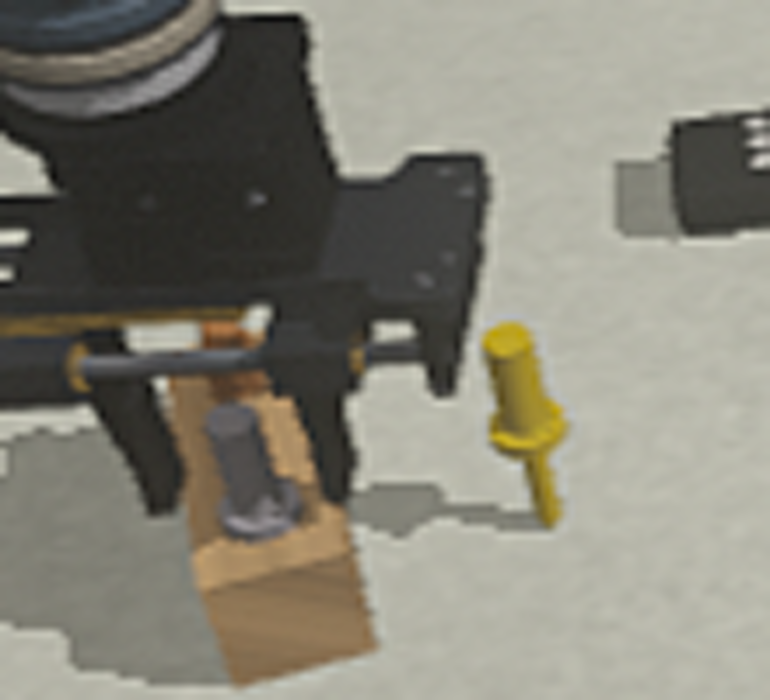

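Call:
{"op": "step_arm", "data": {"slide": [[0,0,0],[0,0,0],[0,0,0],[0,0,0],[0,0,0],[0,0,0]], "twist": [0,0,0,0,0,0], "jaw": 0, "force": 45}}

```text
time: 12.28
position: [0.5931, -0.3065, 0.0594]
tool_rot: [0.998, -0.055, 0.0, 0.0]
ft_force: [-0.3, -0.7, 1.4]
grip_width: 0.0178
```

Call:
{"op": "step_arm", "data": {"slide": [[0,0,-10],[0,0,-20],[0,0,-30],[0,0,-30],[0,0,-30],[0,0,0],[0,0,0]], "twist": [0,0,0,0,0,0,0]}}

```text
time: 12.87
position: [0.5942, -0.3072, 0.1822]
tool_rot: [0.998, -0.055, 0.002, 0.001]
ft_force: [-0.1, -0.3, -2.5]
grip_width: 0.0155
```

```bash
python3 - <<'E'
from h import *
o=robot.get_obs();print(o['time'],o['position'],o['ft_force'],o['grip_width'])
c=snap('scene','s8');crop(c,85,100,195,240,5,'s8c')
c=snap('wrist','w8'); print(pt(c,256,205))
E
```

```text
12.8667 [ 0.59421628 -0.30722304  0.18219425] [-0.0869589  -0.32623703 -2.45713876] 0.015511775417767194
[ 0.59813225 -0.306424    0.12966493]
```

View pics/s8c.png

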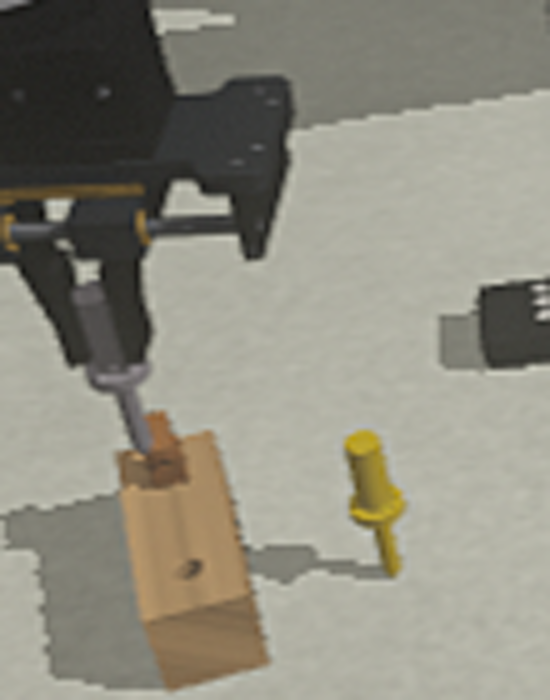

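View pics/w8.png

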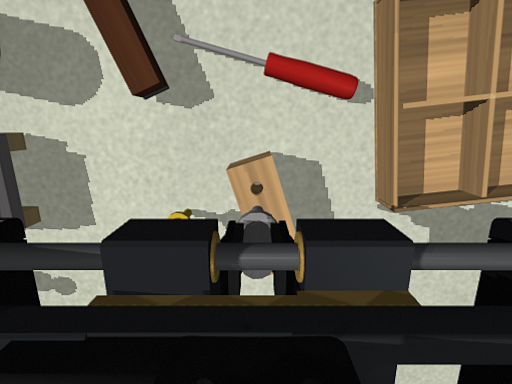

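```bash
python3 - <<'E'
from h import *
s=load('s8'); crop(s,95,145,125,195,12,'s8d')
# grip held: tip z of pin = ?; project vertical line at x,y
for z in (.22,.18,.174,.129): print(z,((proj(s,[.5935,-.307,z])-[95,145])*12).round(1))
w=load('w8'); crop(w,220,195,295,285,7,'w8d')
print('stand hole',ptz(w,256.5,187.5,.05))
E
```

```text
0.22 [102.6 160.3]
0.18 [160.6 334. ]
0.174 [169.  359.2]
0.129 [229.7 541.1]
stand hole [ 0.59403472 -0.30638958  0.05      ]
```

View pics/s8d.png

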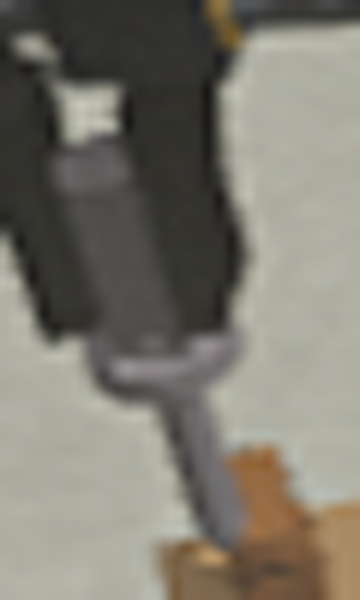

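View pics/w8d.png

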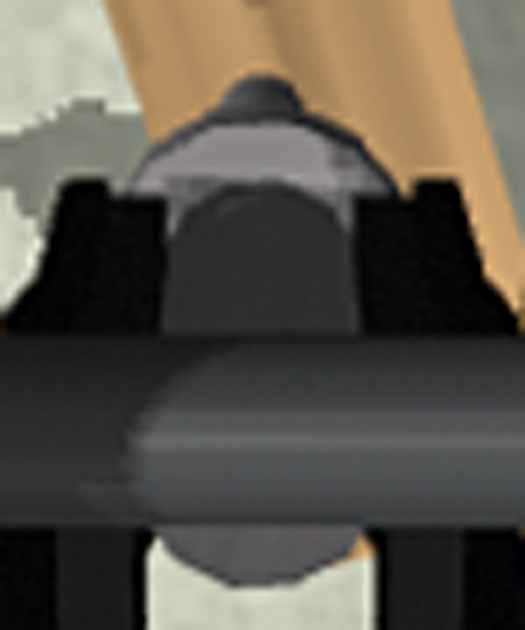

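```bash
python3 - <<'E'
from h import *
w=load('w8'); s=load('s8')
print('tip front edge w',ptz(w,257.4,206.6,.131),'collar front',ptz(w,257.5,212.3,.177), pt(w,257,208), pt(w,257,216))
print('tip s',ptz(s,95+222/12,145+545/12,.129))
print('collar c s',ptz(s,95+165/12,145+360/12,.177)); print('top c',ptz(s,95+93/12,145+165/12,.22))
E
```

```text
tip front edge w [ 0.59711603 -0.30740363  0.131     ] collar front [ 0.6071113  -0.30841185  0.177     ] [ 0.598229   -0.30720004  0.13832163] [ 0.60422619 -0.30778812  0.17532337]
tip s [ 0.59438232 -0.30835163  0.129     ]
collar c s [ 0.59756176 -0.30654717  0.177     ]
top c [ 0.59463455 -0.30854957  0.22      ]
```

Call:
{"op": "step_arm", "data": {"slide": [[0,-20,0],[0,-35,0],[0,-35,0],[0,-35,0],[0,-35,0],[0,-35,0],[0,-35,0],[0,-35,0],[0,-20,0],[0,-13.5,0],[0,0,0],[0,0,0],[0,0,0]], "twist": [0,0,0,0,0,0,0,0,0,0,0,0,0]}}

```text
time: 14.05
position: [0.6256, -0.0112, 0.1785]
tool_rot: [0.998, -0.056, -0.001, 0.0]
ft_force: [-0.2, -0.2, -0.6]
grip_width: 0.0159
```

```bash
python3 - <<'E'
from h import *
o=robot.get_obs();print(o['time'],o['position'],o['ft_force'],o['grip_width'])
w=snap('wrist','w9'); crop(w,210,140,310,240,6,'w9d')
c=snap('scene','s9');crop(c,205,130,285,240,5,'s9c')
c=snap('top','t9')
E
```

```text
14.05 [ 0.62563699 -0.01115301  0.17854705] [-0.16282406 -0.22043562 -0.63031867] 0.015945086616789245
```

View pics/w9d.png

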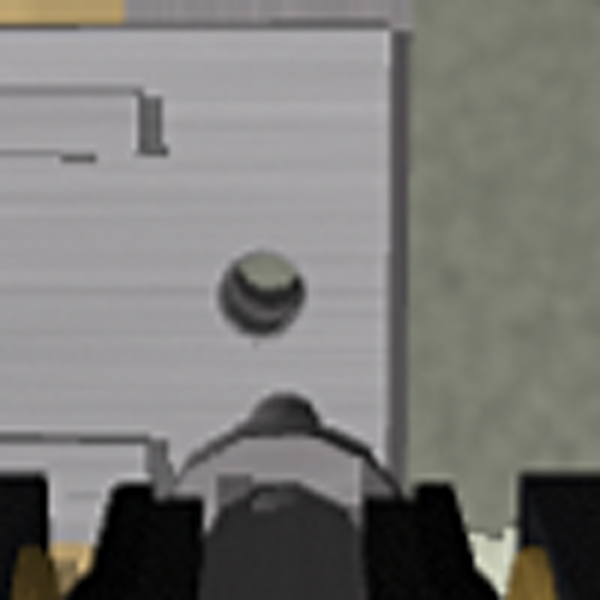

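View pics/s9c.png

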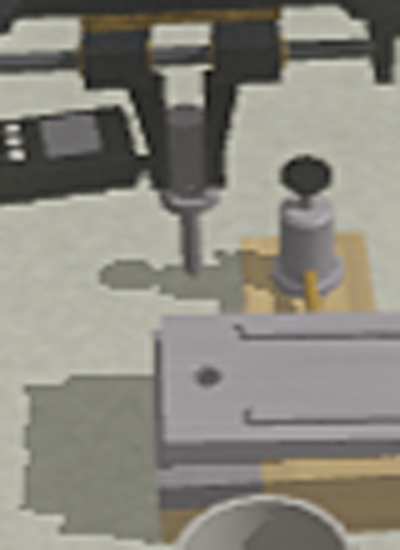

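```bash
python3 - <<'E'
from h import *
w=load('w9'); s=load('s9')
print('lid z near',[pt(w,u,v)[2].round(4) for u,v in((240,180),(240,197),(268,190),(253,175),(225,188))])
print('lid hole w',ptz(w,210+262/6,140+293/6,.0585),'base hole (lit)',)
print('lid hole s',ptz(s,205+208/5,130+376/5,.0585))
print('tip front w',ptz(w,210+287/6,140+396/6,.127),'s tip',ptz(s,205+193/5,130+274/5,.124))
print('stand hole in s8',)
s8=load('s8'); print(ptz(s8,85+190/5,100+567/5,.05))
E
```

```text
lid z near [np.float64(0.0565), np.float64(0.0572), np.float64(0.0572), np.float64(0.0581), np.float64(0.0556)]
lid hole w [ 0.62777692 -0.00852653  0.0585    ] base hole (lit)
lid hole s [ 0.62480346 -0.00631527  0.0585    ]
tip front w [ 0.62948406 -0.01260843  0.127     ] s tip [ 0.62374484 -0.01100166  0.124     ]
stand hole in s8
[ 0.58991651 -0.30557418  0.05      ]
```

Call:
{"op": "step_arm", "data": {"slide": [[1,-3.8,0],[0,0,20],[0,0,20],[0,0,12],[0,0,4],[0,0,0],[0,0,0]], "twist": [0,0,0,0,0,0,0]}}

```text
time: 14.78
position: [0.6278, -0.0063, 0.1236]
tool_rot: [0.998, -0.055, 0.0, 0.0]
ft_force: [0.2, -0.4, -0.6]
grip_width: 0.016
```

```bash
python3 - <<'E'
from h import *
o=robot.get_obs();print(o['time'],o['position'],o['ft_force'],o['grip_width'])
w=snap('wrist','w10'); crop(w,210,140,310,240,6,'w10d')
c=snap('scene','s10');crop(c,225,170,275,220,12,'s10c')
c=snap('top','t10')
E
```

```text
14.7833 [ 0.62779896 -0.00629663  0.12358143] [ 0.21646406 -0.40339949 -0.56727923] 0.016013637363366386
```

View pics/w10d.png

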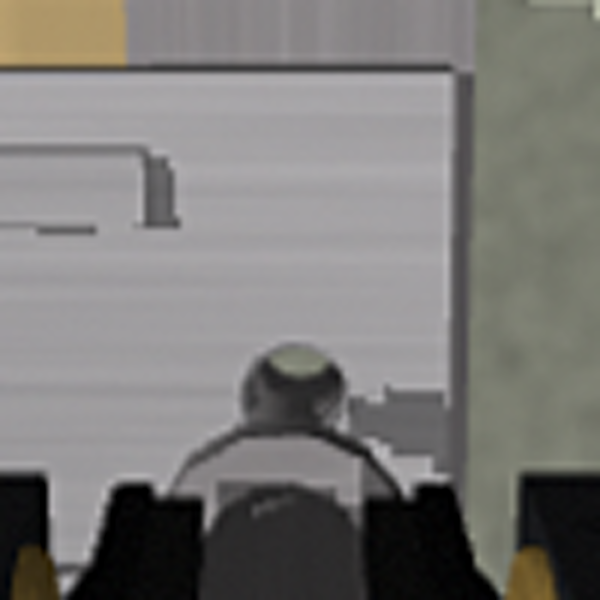

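View pics/s10c.png

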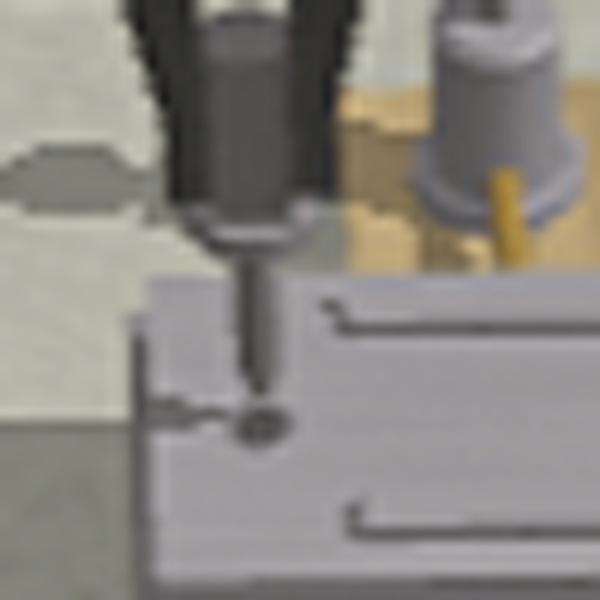

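```bash
python3 - <<'E'
from h import *
w=load('w10'); s=load('s10')
print('K',w['camera_matrix'][:2].round(1).tolist())
print('lid hole w',ptz(w,210+294/6,140+392/6,.0578),'s',ptz(s,225+260/12,170+426/12,.0578))
print('tip s',ptz(s,225+259/12,170+390/12,.0692))
print('collar w front',ptz(w,210+287/6,140+430/6,.118), 'tip pred col', [ (proj(w,[.6278,y,.0692])-[210,140])*6 for y in(-.0063,-.0073,-.0083)])
crop(w,240,185,280,225,15,'w10e')
E
```

```text
K [[287.8, 0.0, 256.7], [0.0, 287.8, 195.8]]
lid hole w [ 0.62805163 -0.00837398  0.0578    ] s [ 0.62515154 -0.00622571  0.0578    ]
tip s [ 0.62661904 -0.00625676  0.0692    ]
collar w front [ 0.64161472 -0.00861458  0.118     ] tip pred col [array([279.41110342, 419.57250247]), array([286.89590902, 418.77323104]), array([294.38245586, 417.97377367])]
```

View pics/w10e.png

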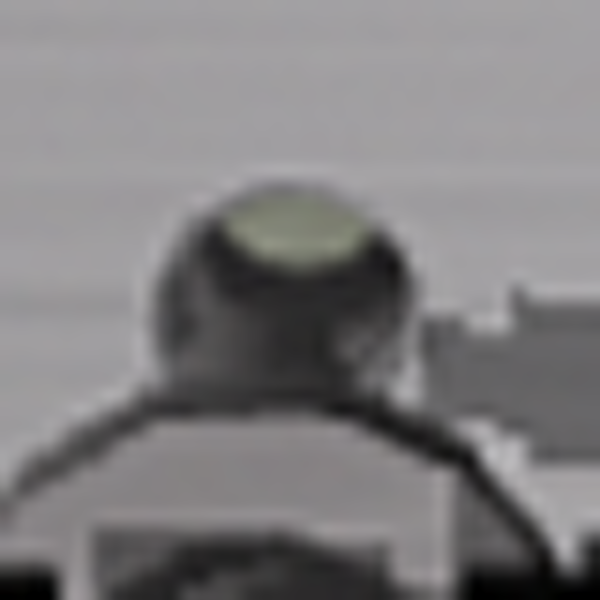

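Call:
{"op": "step_arm", "data": {"slide": [[0,0.5,4],[0,0,4],[0,0,4],[0,0,4],[0,0,4],[0,0,0]], "twist": [0,0,0,0,0,0]}}

```text
time: 15.43
position: [0.6265, -0.0065, 0.102]
tool_rot: [0.998, -0.055, -0.001, -0.0]
ft_force: [-0.3, 0.1, -1.9]
grip_width: 0.0162
```

Call:
{"op": "step_arm", "data": {"slide": [[0,0,4],[0,0,4],[0,0,4],[0,0,0]], "twist": [0,0,0,0]}}

```text
time: 15.77
position: [0.6269, -0.0067, 0.0903]
tool_rot: [0.998, -0.055, -0.001, 0.0]
ft_force: [-0.1, -0.4, -1.3]
grip_width: 0.0156
```

Call:
{"op": "step_arm", "data": {"slide": [[0,0,4],[0,0,4],[0,0,4],[0,0,4],[0,0,0]], "twist": [0,0,0,0,0]}}

```text
time: 16.18
position: [0.6271, -0.007, 0.0744]
tool_rot: [0.998, -0.055, -0.0, 0.0]
ft_force: [0.4, -2.2, -4.2]
grip_width: 0.0155
```

```bash
python3 - <<'E'
from h import *
o=robot.get_obs();print(o['time'],o['position'],o['ft_force'],o['grip_width'])
w=snap('wrist','w11'); crop(w,210,140,310,240,6,'w11d')
c=snap('scene','s11');crop(c,205,130,285,240,5,'s11c')
E
```

```text
16.1833 [ 0.62709703 -0.00701658  0.07435945] [ 0.44297048 -2.18333056 -4.20736888] 0.015527228509089165
```

View pics/s11c.png

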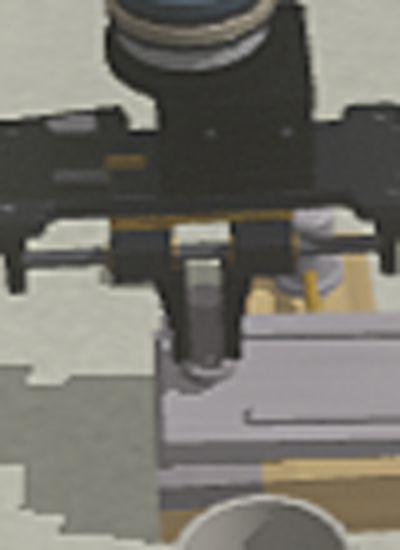

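Call:
{"op": "step_arm", "data": {"slide": [[0,0.7,3],[0,0,3],[0,0,0]], "twist": [0,0,0]}}

```text
time: 16.53
position: [0.6272, -0.0072, 0.0689]
tool_rot: [0.998, -0.055, 0.0, -0.0]
ft_force: [0.4, -1.4, -3.0]
grip_width: 0.0161
```

Call:
{"op": "step_arm", "data": {"slide": [[0,0,2],[0,0,2],[0,0,0]], "twist": [0,0,0]}}

```text
time: 16.78
position: [0.6274, -0.0073, 0.0653]
tool_rot: [0.998, -0.055, 0.0, -0.0]
ft_force: [0.1, -2.6, 0.1]
grip_width: 0.0157
```

Call:
{"op": "step_arm", "data": {"slide": [[0,0,2],[0,0,1],[0,0,0]], "twist": [0,0,0]}}

```text
time: 17.03
position: [0.6274, -0.0074, 0.0624]
tool_rot: [0.998, -0.055, 0.0, 0.0]
ft_force: [0.0, -2.4, 2.3]
grip_width: 0.0158
```

Call:
{"op": "step_arm", "data": {"slide": [[0,0.7,1],[0,0,1],[0,0,0],[0,0,0]], "twist": [0,0,0,0]}}

```text
time: 17.37
position: [0.6274, -0.0077, 0.0614]
tool_rot: [0.998, -0.055, 0.0, -0.0]
ft_force: [-2.1, -1.1, 8.6]
grip_width: 0.016
```

Call:
{"op": "step_arm", "data": {"slide": [[0,0,1],[0,0,0],[0,0,0]], "twist": [0,0,0]}}

```text
time: 17.62
position: [0.6275, -0.0077, 0.0613]
tool_rot: [0.998, -0.055, 0.001, -0.0]
ft_force: [-3.2, -1.0, 12.5]
grip_width: 0.016
```

Call:
{"op": "step_arm", "data": {"slide": [[0,0,1],[0,0,0],[0,0,0]], "twist": [0,0,0]}}

```text
time: 17.87
position: [0.6275, -0.0077, 0.0612]
tool_rot: [0.998, -0.055, 0.001, -0.0]
ft_force: [-4.1, -0.5, 16.7]
grip_width: 0.0161
```

Call:
{"op": "step_arm", "data": {"slide": [[0,0,0],[0,0,0],[0,0,0],[0,0,0],[0,0,0],[0,0,0]], "twist": [0,0,0,0,0,0]}}

```text
time: 18.37
position: [0.6275, -0.0077, 0.0612]
tool_rot: [0.998, -0.055, 0.001, -0.0]
ft_force: [-4.7, -0.6, 18.3]
grip_width: 0.0159
```

```bash
python3 - <<'E'
from h import *
w=snap('wrist','w12'); crop(w,200,130,310,240,5,'w12d')
c=snap('scene','s12');crop(c,205,130,325,245,6,'s12c')
print('lid z',[pt(w,u,v)[2].round(4) for u,v in((240,165),(225,165),(210,165),(240,185),(225,185))])
o=robot.get_obs();print(o['time'],o['position'],o['ft_force'],o['moment'],o['grip_width'])
E
```

```text
lid z [np.float64(0.0497), np.float64(0.051), np.float64(0.0508), np.float64(0.0505), np.float64(0.0552)]
18.4667 [ 0.62751456 -0.00768932  0.06120978] [-3.43882481 -1.66083552 18.07900953] [-0.1298738   0.83958866 -0.02417612] 0.016218189634825426
```

View pics/s12c.png

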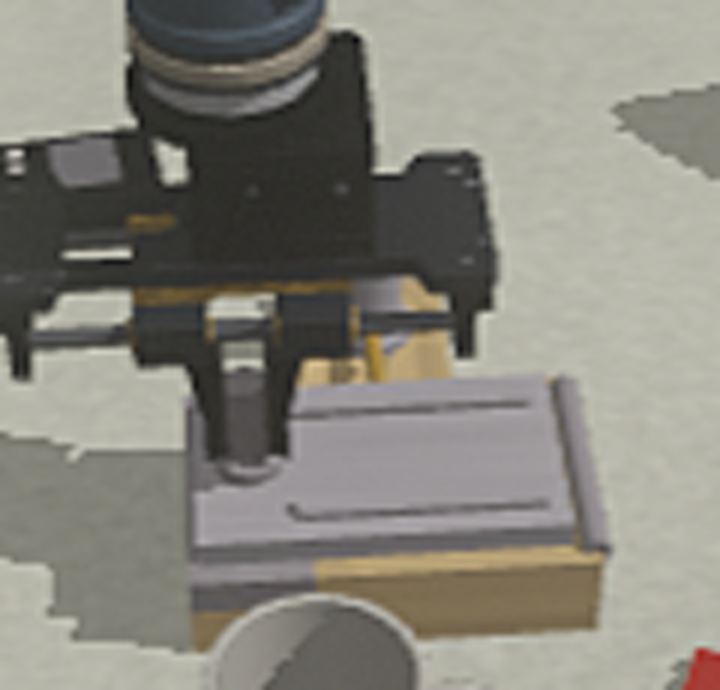

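View pics/w12d.png

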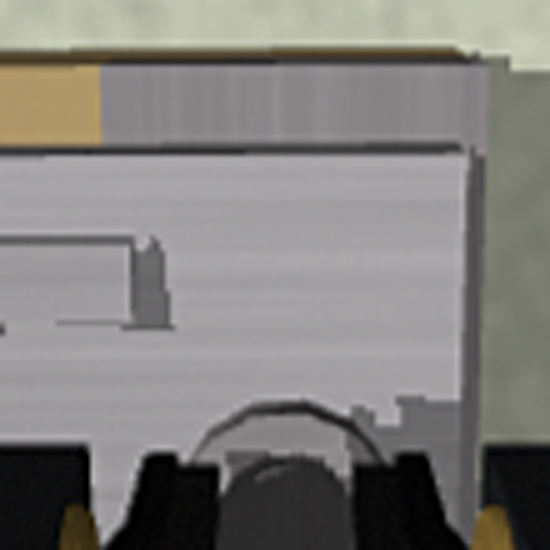

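```bash
python3 -c "
from rig import robot
print(robot.hand_in()); print(robot.get_obs()['ft_force'])"
```

```text
the job is handed in; nothing more can be done
None
the job is handed in; nothing more can be done
```

The job is handed in with the gripper still holding the pin and pressing it down; the hand-in reports no verdict.

**What I did:**
- **Plunger:** I pressed it to its stop with the lid open. The force rose to about 25 N, and I let it spring back.
- **Lid:** I pushed it down onto the part. The picture taken afterwards showed the lid down and the plunger up.
- **Pin:** I took the grey steel pin from the stand and pushed it through both holes until the lid reached its hard stop. The awl and the yellow look-alike were not touched.

**Last checks, at about 18.5 s:**
- The upward force on the tool was a steady 18 N. The measured height was 61.2 mm, against 61.4 mm predicted for the collar seated on a fully shut lid.
- The pictures show the lid flat, the collar on the lid and the fingers above the collar.
- The wrist camera's depth puts most of the lid face at 50–51 mm (expected 52 mm); one of the five samples read 55 mm.

**What disagreed:**
- **Fingertip position:** The fingertips really sit about 3.5 mm behind the reported TCP, not 17 mm ahead of it. I planned all pin and lid heights from the measured position.
- **Grip opening:** It read about 16 mm on the 18 mm grip, though the pin did not appear to slip.
- **Sideways force:** About 3–5 N remained at the end.

I could not read the lid and plunger values directly, and in the last picture the gripper hid the plunger.

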